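# Swing the copper wax pan's handle in from the front edge

### The job

The copper pan's black handle juts out over the front of the twin wax warmer, where a sleeve will catch it. Swing the handle round, away from the other pan, until it lies over the yellow stripe on the outer side of its own ring. Leave the copper pan sitting flat in that ring and do not disturb the steel pan.

Things in the scene. Friction and masses are not known exactly. Their poses are not given: they have to be found in the camera images.
- copper_pan: Loose copper pan, rim 100 mm across, base 86, 62 high, about 0.35 kg, in one of the warmer's two rings (which one varies); turns in it by light sliding. Origin: centre of underside, z up. Handle along its own +x, 50 to 160 mm from the pan's axis, at first towards the robot; black grip part 68 to 160 mm, 16 wide, 14 high, its middle 52 mm above the underside (82 above the table).
- copper_grip (a point): Centre of the black handle's grip of the copper pan, 115 mm out from the pan's axis along its +x and 52 mm above its underside: a good place to pinch the handle from above.
- warmer: Fixed grey slab, 200 (x) by 360 (y) by 30 mm high. Origin: centre of underside; x to the back, y to the left. Rings centred at y = +80 (left) and -80 mm, inner radius 49, lip 5 high. A yellow stripe 14 wide runs outward from each, 57 to 99 mm from its centre, 20 degrees forward of sideways: direction (-0.342, 0.940) in x, y at the left ring, (-0.342, -0.940) at the right. Dial at x = -75, 13 high.
- steel_grip (a point): Middle of the pale wooden handle of the neighbour, to be left alone: a loose steel pan of the same shape and size as the copper one, standing in the other ring with its handle pointing away from the robot. The point lies 115 mm out from that pan's axis and 52 mm above its underside.
Not all that is in view belongs to the job. Leave any purple look-alike of the copper_pan alone.

How it is judged:
At the end, for the whole second after the job is handed in: The copper pan rests flat (within 4 degrees), centred within 12 mm in its own ring, handle over the yellow stripe on the outer side of that ring (grip middle at most 25 mm forward or back of the stripe's line, about 13 degrees). The steel pan's handle is within 20 mm of where it was (x of copper_pan in the frame of warmer between -0.012 and 0.012 m and z of copper_pan in the frame of warmer below 0.034 m and angle between copper_pan's own z axis and vertical below 0.07 rad and x of copper_grip in the frame of warmer between -0.064 and -0.014 m and ((y of copper_pan in the frame of warmer between 0.068 and 0.092 m and y of copper_grip in the frame of warmer above 0.15 m) or (y of copper_pan in the frame of warmer between -0.092 and -0.068 m and y of copper_grip in the frame of warmer below -0.15 m)) and linear speed of copper_pan below 0.02 m/s and distance of steel_grip from where it was at the start of the episode below 0.02 m); the robot touches nothing.
It fails at once if the steel pan is shifted or turned so that its handle moves by more than 20 mm (distance of steel_grip from where it was at the start of the episode above 0.02 m).
It fails at once if the copper pan is lifted out of its ring (more than 25 mm up) (z of copper_pan in the frame of warmer above 0.055 m).
It fails at once if the copper pan is tipped by more than 20 degrees (angle between copper_pan's own z axis and vertical above 0.35 rad).
It also fails if it takes over 32 s, if anything falls off the work surface, if the arm or the gripper's body presses on something with over 40 N, if the wrist force passes 120 N, or if a joint passes its speed limit or range.

### The arm

A 6-joint arm with a two-finger parallel gripper is mounted at the origin on a cart in front of the work surface, level with it; the furniture and walls round the work are solid. World frame = base frame: x ahead of the robot, y to its left, z up, the work surface at z = 0. Lengths are in m, angles in rad, forces in N, time in s.
With the tool pointing down it reaches from about 0.225 to 0.875 m from the base axis. Payload 3.4 kg.
Tool frame: the origin (TCP) lies between the finger pads; the fingertips stand 11 mm ahead of it and the grasp point (between the pads) lies 8 mm behind it; z points along the fingers, y is the line along which they close (so a half turn about z gives the same grasp; the last joint's range is limited). The gripper opens to 85 mm and grips with 20 to 120 N. Pads are 22 mm wide; open, the fingers measure 114 mm over their backs; the gripper's body (76 mm by 85 mm) begins 54 mm behind the grasp point. The pads swing forward as they close: fully open they stand 13 mm farther back than shut.
Start: joints at [1.21, 0.276, 1.505, -0, 1.361, -0.121], TCP at [0.137, 0.559, 0.242] pointing down, gripper open.
Joint ranges: [-2.89, 2.89], [-0.75, 2.08], [0.22, 2.7], [-1.18, 4.32], [0.11, 2.71], [-2.7, 2.7]. Speed limits (rad/s): [2.57, 2.57, 3.14, 3.14, 3.14, 3.14].

### API

Orientations are given as a unit quaternion [w, x, y, z].
In Python, from rig import manip, imaging gives the robot as it stands. The module is installed in compiled form; this text tells all that it offers.
- The arm moves only by the tool jog_arm, never from a script. Its argument "deltas" is one flat list of numbers, 7 for each row, row after row: the turn, a rotation vector about the world's x, y, z in degrees, then the shift along the world's x, y, z in mm, then the opening, from 0 (shut) to 1 (fully open). In form: [ax, ay, az, tx, ty, tz, gripper, ax, ay, az, tx, ty, tz, gripper, ...]. A call has 1 to 20 rows; each row is the pose to reach, as a shift and turn from the pose commanded when the call began; what a row does not reach only later rows make up. A row lasts 1/10 s, in which the tool goes at most 50 mm and 8.59 degrees, less where a joint would pass 70% of its speed; a pose out of reach is approached as far as the arm can. A call with a gripper value outside its range is refused whole. The fingers move at their own pace and stop on an object; "grip_force" is the grip in N (left out, the last holds). Time passes only in rows, so rows that repeat a pose let the fingers close. It gives the time, the measured TCP pose, the force, the opening and the grip force at its end, in the units of the state.
- manip.get_state(): the state, without advancing time (a new reading comes with each control period).
- imaging.get_image(name): name is "scene" or "top"; returns the picture (480x640x3 uint8, blue, green, red); there is no depth.
- imaging.calibration(name): a dict with "mtx" (3x3 intrinsics, pixels), "cam_to_world" (4x4, takes a point from camera to world coordinates). Camera axes: x right, y down, z forward; pixel columns grow to the right and rows downward; lengths in m; the calibration is good to about 2 mm. A picture is of the moment at which its call begins. calibration takes no time and is no camera call.
- manip.sign_off(): hands the job in; it is judged then, once.
The state is a dict: "clock": time; "qpos": joint angles; "qd": joint speeds; "effort": joint torques, N m; "position": TCP position; "ee_rot": TCP orientation; "contact_force": force on the tool from outside, world axes, zero at the start; "moment": the same for the moment, N m; "width": finger opening in m; "gripper_force": force on a finger pad.
Only numpy, scipy, OpenCV 4.12 (cv2) and the standard library are available. Lean on these libraries where they do the work, as an engineer would, in place of code of your own. Each camera call takes 0.05 s, during which the arm holds its last target. There are 200 camera calls.

## Working session

There is one attempt and no reset: what is moved stays moved. The work goes in short steps, Python scripts to look and compute and a tool call to move; the robot and the scene stay as the last step left them, time stands still between calls to the robot, and variables do not carry over. Pictures are saved under pics/ and viewed, at most 10 in all, crops included, and the job is handed in when it is done.

Besides the shell and the picture viewer there is one more tool, called after ">>>" in YAML: its name, and indented under it one key for each argument. jog_arm: Moves the arm, as the interface text tells. Its arguments: {"type":"object","properties":{"deltas":{"type":"array"},"grip_force":{"type":"number"}},"required":["deltas"]}

```bash
mkdir -p pics
python3 - <<'E'
from rig import manip, imaging
import cv2
for n in("top","scene"):
    im=imaging.get_image(n); cv2.imwrite(f"pics/{n}0.png",im)
    c=imaging.calibration(n); print(n,c["mtx"].round(1).tolist(),c["cam_to_world"].round(3).tolist())
s=manip.get_state();print(s)
E
```

```text
top [[539.8, 0.0, 321.2], [0.0, 539.8, 237.7], [0.0, 0.0, 1.0]] [[0.003, -0.985, 0.17, 0.389], [-1.0, -0.007, -0.021, -0.159], [0.022, -0.17, -0.985, 1.119], [0.0, 0.0, 0.0, 1.0]]
scene [[599.3, 0.0, 319.4], [0.0, 599.3, 235.8], [0.0, 0.0, 1.0]] [[0.42, -0.698, 0.58, -0.163], [-0.908, -0.327, 0.263, -0.529], [0.005, -0.637, -0.771, 1.058], [0.0, 0.0, 0.0, 1.0]]
{'clock': 0.1, 'qpos': array([ 1.20981026e+00,  2.75292271e-01,  1.50598856e+00,  8.48730883e-06,
        1.36068982e+00, -1.20979412e-01]), 'qd': array([ 2.42466085e-03,  4.14884317e-04, -1.54046850e-03, -1.19219332e-04,
        6.31003938e-05,  7.61316877e-04]), 'effort': array([ 4.98510171e-01, -3.79324329e+01, -2.46376330e+01,  1.46534636e-03,
       -3.25296969e-03, -6.47457171e-06]), 'position': array([0.13647125, 0.55798469, 0.24224021]), 'ee_rot': array([-4.91365219e-05,  1.19716388e-01,  9.92808114e-01, -1.82548551e-04]), 'contact_force': array([ 0.75529007,  0.01570088, -0.74314356]), 'moment': array([ 0.05579222,  0.00814381, -0.06718708]), 'gripper_force': 0.0, 'width': 0.08558502511270469}
```

View pics/top0.png

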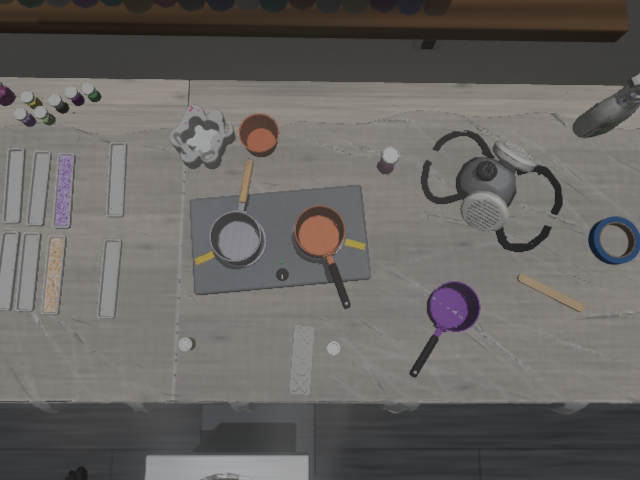

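View pics/scene0.png

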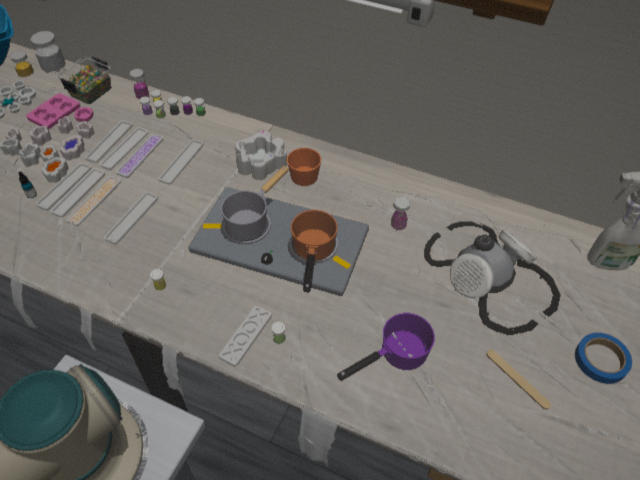

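The top view shows these things that could be taken for the copper pan:
- the copper pan with the black handle at (320,232), in the right ring
- a terracotta pot without a handle at (259,134)
- the purple look-alike at (453,307)
- the steel pan at (238,238)

By the description the target is (320,232), with its handle out to (340,290). Its stripe is at (355,245). Next I measure these and check the choice in one crop.

```bash
cat > h.py <<'E'
from rig import manip, imaging
import cv2, numpy as np
def ray(n,px,z):
    c=imaging.calibration(n);T=c["cam_to_world"]
    d=T[:3,:3]@np.linalg.inv(c["mtx"])@np.array([px[0],px[1],1.]);o=T[:3,3]
    return (o+d*(z-o[2])/d[2])
def blob(mask):
    n,l,st,ce=cv2.connectedComponentsWithStats(mask.astype(np.uint8)); 
    if n<2: return None
    i=1+st[1:,4].argmax(); return l==i
def project(n,p):
    c=imaging.calibration(n);T=c["cam_to_world"];q=c["mtx"]@(T[:3,:3].T@(np.array(p)-T[:3,3]));return q[:2]/q[2]
E
python3 - <<'E'
from h import *
im=cv2.imread("pics/top0.png");hsv=cv2.cvtColor(im,cv2.COLOR_BGR2HSV)
x0,y0=180,170
roi=np.zeros(im.shape[:2],bool);roi[180:315,180:380]=1
H,S,V=[hsv[...,i].astype(int) for i in range(3)]
cop=blob(roi&(H<15)&(S>100)&(V>60)); ys,xs=np.nonzero(cop&(np.arange(480)[:,None]<254))
(cx,cy),r=cv2.minEnclosingCircle(np.c_[xs,ys].astype(np.float32)); print("cop rim",cx,cy,r,ray("top",(cx,cy),.092))
yel=roi&(H>18)&(H<32)&(S>130)
for a,b in((180,280),(330,380)):
    m=yel.copy();m[:,:a]=0;m[:,b:]=0;m[:225]=0;m=blob(m);ys,xs=np.nonzero(m);p=(xs.mean(),ys.mean());print("yel",p,len(xs),ray("top",p,.03))
blk=roi&(V<45);blk[:,:322]=0;blk=blob(blk);ys,xs=np.nonzero(blk)
rc=cv2.minAreaRect(np.c_[xs,ys].astype(np.float32));print("blk",rc,ray("top",rc[0],.086))
for p in cv2.boxPoints(rc): print(ray("top",p,.087).round(3))
gr=blob(roi&(S<60)&(V>50)&(V<95));ys,xs=np.nonzero(gr);rc=cv2.minAreaRect(np.c_[xs,ys].astype(np.float32));print("slab",rc)
for p in cv2.boxPoints(rc): print(p,ray("top",p,.03).round(3))
print(V[300:302,200:210].tolist(),V[200,200:210],V[270:276,336])
cv2.imwrite("pics/crop.png",cv2.resize(im[180:320,180:380],None,fx=4,fy=4))
E
```

```text
cop rim 319.2894592285156 231.07894897460938 25.85568618774414 [ 0.57964614 -0.17765252  0.092     ]
yel (np.float64(204.140350877193), np.float64(257.640350877193)) 114 [0.53473465 0.05422362 0.03      ]
yel (np.float64(354.43119266055044), np.float64(244.0091743119266)) 109 [ 0.56476588 -0.25080814  0.03      ]Traceback (most recent call last):
  File "<stdin>", line 11, in <module>
    return _wrapfunc(a, 'nonzero')
    return _wrapit(obj, method, *args, **kwds)
    result = getattr(arr, method)(*args, **kwds)
ValueError: Calling nonzero on 0d arrays is not allowed. Use np.atleast_1d(scalar).nonzero() instead.
```

Run:
```python
from h import *
im=cv2.imread("pics/top0.png");hsv=cv2.cvtColor(im,cv2.COLOR_BGR2HSV)
H,S,V=[hsv[...,i].astype(int) for i in range(3)]
print(V[280,325:360],S[280,325:360])
cv2.imwrite("pics/crop.png",cv2.resize(im[180:320,180:380],None,fx=4,fy=4))
roi=np.zeros(im.shape[:2],bool);roi[262:310,322:356]=1
blk=blob(roi&(V<50));ys,xs=np.nonzero(blk)
rc=cv2.minAreaRect(np.c_[xs,ys].astype(np.float32));print("blk",rc,ray("top",rc[0],.086))
for p in cv2.boxPoints(rc): print(p,ray("top",p,.087).round(3))
```

```text
[107 103  89  68  68  68  68  64  54  51  53  55  56  56  56  54  55  72
  87  85  83  81  78  76  74  73  71  69  68  68  70  70  72  90 117] [14 12  9  4  4  4  4  4  9 15 19 14 14 14 18 19  9  4  9  6  6  6  7  7
  3  3  4  0  0  4  4  7 11 11 13]Traceback (most recent call last):
  File "<stdin>", line 7, in <module>
    return _wrapfunc(a, 'nonzero')
    return _wrapit(obj, method, *args, **kwds)
    result = getattr(arr, method)(*args, **kwds)
ValueError: Calling nonzero on 0d arrays is not allowed. Use np.atleast_1d(scalar).nonzero() instead.
```

View pics/crop.png

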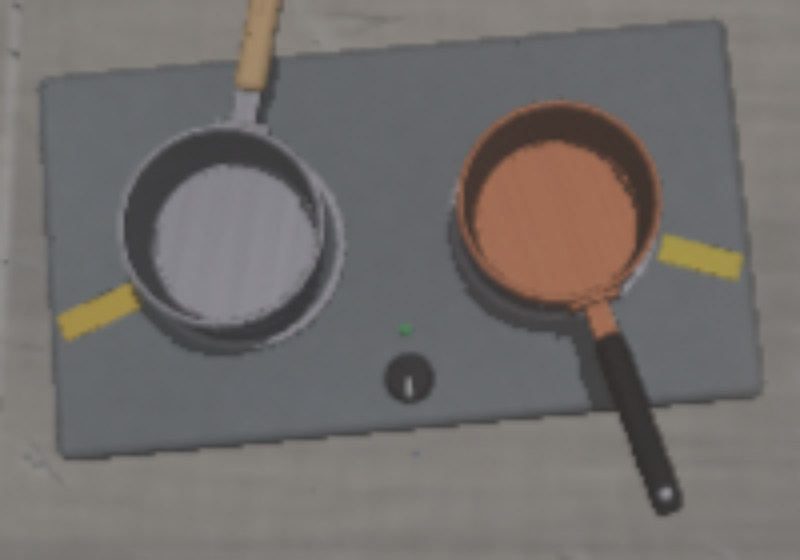

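The crop confirms the choice: copper pan centred at pixel (320,231), black grip from (332,264) to (347,306), stripe at (355,244). Now the handle's pose and the move geometry.

Run:
```python
from h import *
im=cv2.imread("pics/top0.png")
V=im.max(2).astype(int)
roi=np.zeros(V.shape,bool);roi[262:312,322:356]=1
ys,xs=np.nonzero(blob(roi&(V<60)))
rc=cv2.minAreaRect(np.c_[xs,ys].astype(np.float32));g=ray("top",rc[0],.086);print("blk",rc,g)
a=ray("top",(319.6,231.1),.092); 
L,R=np.array([.5347,.0542]),np.array([.5648,-.2508]);yh=(L-R)/np.linalg.norm(L-R);xh=np.array([yh[1],-yh[0]])
C=(L+R)/2+.0267*xh;ring=C-.08*yh;print("warmer",C,np.degrees(np.arctan2(xh[1],xh[0])),"ring",ring,"pan",a)
st=-.342*xh-.940*yh
for c in (ring,a[:2]):
    d=g[:2]-c;print("handle angle",np.degrees(np.arctan2(d[1],d[0])),np.linalg.norm(d),"stripe angle",np.degrees(np.arctan2(st[1],st[0])))
s=manip.get_state();from scipy.spatial.transform import Rotation as Ro
M=Ro.from_quat(np.roll(s["ee_rot"],-1)).as_matrix();print(M.round(3),np.degrees(np.arctan2(M[1,1],M[0,1])))
```

```text
blk ((339.2899475097656, 285.7958679199219), (45.846160888671875, 8.69230842590332), 67.38013458251953) [ 0.47450811 -0.21646537  0.086     ]
warmer [ 0.57632092 -0.09567776] 5.636185491899774 ring [ 0.58417783 -0.175291  ] pan [ 0.57960913 -0.17825373  0.092     ]
handle angle -159.42187091709653 0.11714426186813016 stripe angle -104.35670848797011
handle angle -160.0202210350343 0.11183181955446507 stripe angle -104.35670848797011
[[-0.971  0.238 -0.   ]
 [ 0.238  0.971 -0.   ]
 [ 0.    -0.    -1.   ]] 76.24853068970042
```

>>> jog_arm:
  deltas: [0, 0, -146, 336, -776, -40, 0.7, 0, 0, -146, 336, -776, -40, 0.7, 0, 0, -146, 336, -776, -40, 0.7, 0, 0, -146, 336, -776, -40, 0.7, 0, 0, -146, 336, -776, -40, 0.7, 0, 0, -146, 336, -776, -40, 0.7, 0, 0, -146, 336, -776, -40, 0.7, 0, 0, -146, 336, -776, -40, 0.7, 0, 0, -146, 336, -776, -40, 0.7, 0, 0, -146, 336, -776, -40, 0.7, 0, 0, -146, 336, -776, -40, 0.7, 0, 0, -146, 336, -776, -40, 0.7, 0, 0, -146, 336, -776, -40, 0.7, 0, 0, -146, 336, -776, -40, 0.7, 0, 0, -146, 336, -776, -40, 0.7, 0, 0, -146, 336, -776, -40, 0.7, 0, 0, -146, 336, -776, -40, 0.7, 0, 0, -146, 336, -776, -40, 0.7, 0, 0, -146, 336, -776, -40, 0.7, 0, 0, -146, 336, -776, -40, 0.7]
  grip_force: 25

```text
clock: 2.1
position: [0.4718, -0.2163, 0.2017]
ee_rot: [-0.001, 0.984, 0.176, -0.001]
contact_force: [0.6, 0.0, 0.0]
width: 0.0596
gripper_force: 0.0
```

>>> jog_arm:
  deltas: [0, 0, 0, 1, -1, -40, 0.7, 0, 0, 0, 1, -1, -70, 0.7, 0, 0, 0, 1, -1, -85, 0.7, 0, 0, 0, 1, -1, -85, 0.7, 0, 0, 0, 1, -1, -85, 0.7]

```text
clock: 2.6
position: [0.4736, -0.2174, 0.118]
ee_rot: [0.0, 0.984, 0.177, 0.0]
contact_force: [-0.9, 0.0, -0.2]
width: 0.0597
gripper_force: 0.0
```

Run:
```python
from h import *
a=imaging.get_image("top");b=imaging.get_image("scene")
p=manip.get_state()["position"];print(p,project("top",p),project("scene",p),project("scene",[.473,-.217,.089]))
A=cv2.resize(a[200:330,260:390],(400,400));B=cv2.resize(b[190:320,245:375],(400,400))
cv2.imwrite("pics/close1.png",np.hstack([A,B]))
```

```text
[ 0.47434871 -0.21829669  0.11878619] [341.25441639 284.42994288] [309.46491419 262.38151244] [308.70089169 271.62915525]
```

View pics/close1.png

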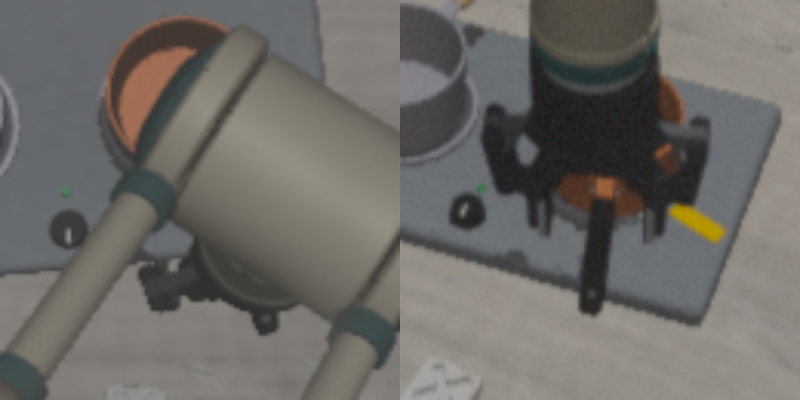

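The arm hides the handle from the top view. In the scene view (right half) the handle at crop x≈600 lies midway between the fingertips at 540 and 655, so I go down and close.

>>> jog_arm:
  deltas: [0, 0, 0, 0, 0, -20, 0.7, 0, 0, 0, 0, 0, -38, 0.7, 0, 0, 0, 0, 0, -43, 0.7, 0, 0, 0, 0, 0, -43, 0.4, 0, 0, 0, 0, 0, -43, 0.2, 0, 0, 0, 0, 0, -43, 0, 0, 0, 0, 0, 0, -43, 0, 0, 0, 0, 0, 0, -43, 0, 0, 0, 0, 0, 0, -43, 0, 0, 0, 0, 0, 0, -43, 0]
  grip_force: 25

```text
clock: 3.7
position: [0.4738, -0.2187, 0.0749]
ee_rot: [0.0, 0.984, 0.176, 0.0]
contact_force: [-1.7, 0.6, 5.9]
width: 0.0157
gripper_force: 28.9
```

>>> jog_arm:
  deltas: [0, 0, 4, 3, -7.5, 0, 0, 0, 0, 8, 6.5, -14.5, 0, 0, 0, 0, 12, 10.5, -21.5, 0, 0, 0, 0, 16, 15, -28, 0, 0, 0, 0, 20, 20, -34.5, 0, 0, 0, 0, 24, 25.5, -40.5, 0, 0, 0, 0, 28, 31.5, -46, 0, 0, 0, 0, 32, 37.5, -51, 0, 0, 0, 0, 36, 44, -56, 0, 0, 0, 0, 40, 51, -60, 0, 0, 0, 0, 44, 58, -64, 0, 0, 0, 0, 48, 65.5, -67, 0, 0, 0, 0, 52, 73, -69.5, 0, 0, 0, 0, 55, 79, -71.5, 0, 0, 0, 0, 55, 79, -71.5, 0, 0, 0, 0, 55, 79, -71.5, 0, 0, 0, 0, 55, 79, -71.5, 0, 0]

```text
clock: 5.4
position: [0.5518, -0.2897, 0.0743]
ee_rot: [-0.0, 0.792, 0.61, -0.0]
contact_force: [-3.2, 0.3, 3.8]
width: 0.0153
gripper_force: 29.1
```

Run:
```python
from h import *
a=imaging.get_image("top");b=imaging.get_image("scene")
print(manip.get_state()["contact_force"].round(1))
A=cv2.resize(a[180:310,250:380],(400,400));B=cv2.resize(b[190:320,245:375],(400,400))
cv2.imwrite("pics/close2.png",np.hstack([A,B]))
```

```text
[-3.8 -0.5  5.1]
```

View pics/close2.png

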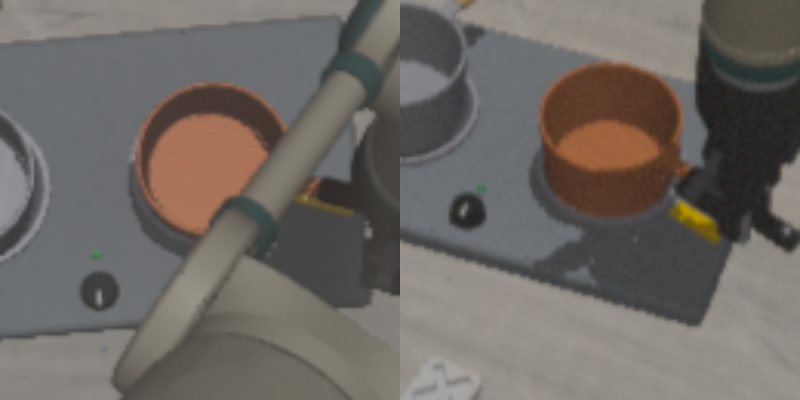

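The pan sits in its ring and the handle lies over the stripe; from the tool pose, the grip is at about x = -0.043, y = -0.191 in the warmer frame. Release, rise and back off.

>>> jog_arm:
  deltas: [0, 0, 0, 0, 0, 0, 0.2, 0, 0, 0, 0, 0, 0, 0.4, 0, 0, 0, 0, 0, 0, 0.5, 0, 0, 0, 0, 0, 0, 0.5, 0, 0, 0, 0, 0, 20, 0.5, 0, 0, 0, 0, 0, 50, 0.5, 0, 0, 0, 0, 0, 90, 0.5, 0, 0, 0, 0, 0, 130, 0.5, 0, 0, 0, -50, -30, 150, 0.5, 0, 0, 0, -100, -60, 160, 0.5, 0, 0, 0, -150, -90, 160, 0.5, 0, 0, 0, -200, -120, 160, 0.5, 0, 0, 0, -220, -140, 160, 0.5, 0, 0, 0, -220, -140, 160, 0.5]

```text
clock: 6.9
position: [0.3291, -0.4324, 0.2346]
ee_rot: [0.001, 0.793, 0.609, -0.001]
contact_force: [0.3, -0.0, -0.7]
width: 0.0427
gripper_force: 0.0
```

Run:
```python
from h import *
a=imaging.get_image("top");b=imaging.get_image("scene")
C=np.array([.5763,-.0957]);t=np.radians(5.64);R=np.array([[np.cos(t),np.sin(t)],[-np.sin(t),np.cos(t)]])
V=a.max(2).astype(int);roi=np.zeros(V.shape,bool);roi[225:275,345:400]=1
ys,xs=np.nonzero(blob(roi&(V<60)));rc=cv2.minAreaRect(np.c_[xs,ys].astype(np.float32));print(rc,"grip",R@(ray("top",rc[0],.086)[:2]-C))
print("steel handle shift px", [np.mean(np.nonzero(cv2.inRange(cv2.cvtColor(i,cv2.COLOR_BGR2HSV)[155:205,230:260],(8,70,80),(28,255,255))),axis=1).round(1) for i in (cv2.imread("pics/top0.png"),a)])
A=cv2.resize(a[180:310,270:400],(400,400));B=cv2.resize(b[190:320,245:375],(400,400))
cv2.imwrite("pics/close3.png",np.hstack([A,B]))
```

```text
((359.9411926269531, 242.23532104492188), (14.067066192626953, 7.276068687438965), 14.03624439239502) grip [-0.03275656 -0.15868685]
steel handle shift px [array([26.2, 15.6]), array([26.1, 15.6])]
```

View pics/close3.png

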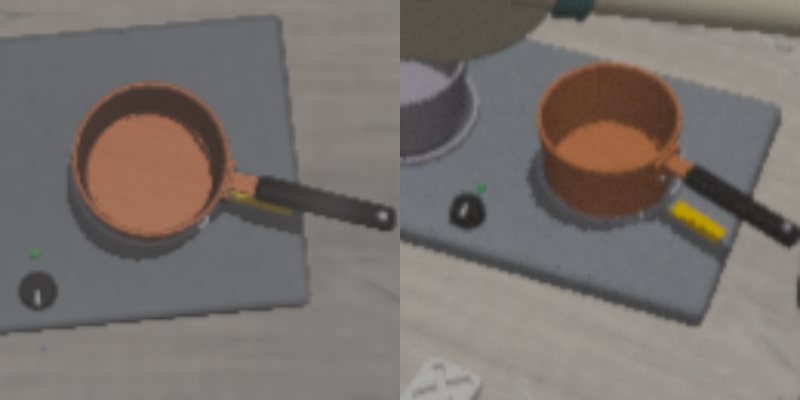

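The handle runs from crop (258,188) to (390,215), parallel to the yellow stripe and above it, and the pan sits flat in its ring. The steel handle hasn't moved (0.1 px) and the arm is clear, so I hand in.

```bash
python3 -c "
from rig import manip
print(manip.sign_off())"
```

```text
the job is handed in; nothing more can be done
None
```

The job is handed in: the copper pan's handle now lies over the yellow stripe on the outer side of its ring, the pan sits flat there, and the steel pan did not move; no verdict was returned.

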